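# Seat the gauge plate on its three-ball mount

## Robot

A 6-joint arm with a two-finger parallel gripper is mounted at the origin on the work surface. World frame = base frame: x ahead of the robot, y to its left, z up, the work surface at z = 0. Lengths are in m, angles in degrees, forces in N, time in s.
With the tool pointing down it reaches from about 0.3 to 0.875 m from the base axis. Payload 4.2 kg.
Tool frame: the origin (TCP) lies midway between the tips of the shut fingers; the grasp point (between the pads) lies 19 mm behind it; z points along the fingers, x is the direction in which the jaws open and shut, and the axes are right-handed (so a half turn about z gives the same grasp; the last joint's range is limited). The gripper opens to 85 mm and grips with 20 to 120 N. Pads are 22 mm wide; open, the fingers measure 114 mm over their backs; the gripper's body (76 mm by 85 mm) begins 54 mm behind the grasp point. The pads swing forward as they close: fully open they stand 13 mm farther back than shut.
Start: joints at [72.708, 18.312, 89.639, -0, 72.044, -1.146], TCP at [0.16, 0.552, 0.231] pointing down, gripper open.
Joint ranges: [-177.97, 177.97], [-48.28, 115.42], [12.27, 149.76], [-77.06, 257.06], [2.81, 150.46], [-146.56, 146.56]. Speed limits (degrees/s): [147.25, 147.25, 180, 180, 180, 180].

## Interface

Orientations are given as a 3x3 rotation matrix whose columns are the frame's x, y, z axes.
In Python, from plant import r gives the robot as it stands.
- The arm moves only by the tool jog_arm, never from a script. Its argument "moves" is a list of rows, each an object with "translation": the shift along the tool's x, y, z in cm, a list of three; "turn": the turn, a rotation vector about the tool's x, y, z in degrees, a list of three; "grip": the opening, from 0 (shut) to 1 (fully open). In form: [{"translation": [x, y, z], "turn": [ax, ay, az], "grip": grip}, ...]. A call has exactly 5 rows; each row shifts and turns the commanded pose from where the row before left it, along the tool's axes as they then stand; what a row does not reach is not made up. A row lasts 1/8 s, in which the tool goes at most 62.5 mm and 10.7 degrees, less where a joint would pass 70% of its speed; a pose out of reach is approached as far as the arm can. A call with a gripper value outside its range is refused whole. The fingers move at their own pace and stop on an object; the grip force is fixed at half the most. Time passes only in rows, so rows that do not move let the fingers close, or fill a call up. It gives the time, the measured TCP pose, the force and the opening at its end, in the units of the state.
- r.sense(): the state, without advancing time (a new reading comes with each control period).
- r.grab_frame(name): name is "side" or "top"; returns the picture (384x512x3 uint8, blue, green, red); there is no depth.
- r.camera_info(name): a dict with "camera_matrix" (3x3 intrinsics, pixels), "camera_from_world" (4x4, takes a point from world to camera coordinates). Camera axes: x right, y down, z forward; pixel columns grow to the right and rows downward; lengths in m; the calibration is good to about 2 mm. A picture is of the moment at which its call begins. camera_info takes no time and is no camera call.
- r.finish_job(): hands the job in, once; it reports no verdict.
The state is a dict: "time": time; "joints": joint angles; "qd": joint speeds; "joint_torque": joint torques, N m; "tool_pos": TCP position; "tcp_rot": TCP orientation; "contact_force": force on the tool from outside, world axes, zero at the start; "torque": the same for the moment, N m; "finger_gap": opening from 0.0 (shut) to 1.0 (fully open).
Only numpy, scipy, OpenCV 4.12 (cv2) and the standard library are available. Lean on these libraries where they do the work, as an engineer would, in place of code of your own. Each camera call takes 0.05 s, during which the arm holds its last target.

## Task

Take the aluminium gauge plate (the T-shaped one with a V-edged steel rail along each side) by its wooden grip, set it on the three-ball mount with its narrow nose over the mount's narrow nose, and press it down from your hand, not dropped, past the two sprung rollers until their springs hold it fully home, level on all three balls. Let go of it, and leave the plain square board where it is.

Things in the scene. Friction and masses are not known exactly. Their poses are not given: they have to be found in the camera images.
- gauge_plate: Loose T-shaped aluminium plate, 23 mm thick, 0.4 to 0.65 kg, lying flat. Wide part 130 mm in y, x = -30 to +66 mm; nose 70 mm in y, out to x = -70 mm, pointing roughly at the robot. Steel V-edged rails along both wide sides, 45 degree faces, edge at y = +-82 mm, 16 mm up, tops 33 mm up. V rests, tops 39 mm up, at x = 42, y = +-42 mm. Origin: underside, below the grip, amid the three V grooves; z up.
- plate_grip (a point): Point in the gauge plate's wooden grip rib, 49 mm straight above the plate's origin; axes as the plate's. The rib is 60 mm in x, 16 mm in y, from 23 to 63 mm above the underside: pinch it across its 16 mm, fingers closing along the plate's y. The grooves beneath are 34 mm wide with 45 degree faces, so the plate finds its place from about 8 mm or 10 degrees off.
- mount: Fixed T-shaped steel base, 18 mm thick: nose 70 mm wide at -x, wide part 270 mm in y. Three steel balls, 18 mm diameter, radius 45 mm about the centre, one at -x; tops 43 mm up. At y = +-83 mm, axis 53 mm up, a 16 mm roller, 52 mm long in x, sprung inwards (5 N, rising 0.4 N/mm, gives 20 mm) from a block with inner face at y = +-115 mm, top 72 mm up. Origin: ball pattern's centre, on the table; z up.
- home (a point): Where the gauge plate's origin lies when fully home: on the mount's axis, 28 mm above the table; axes as the mount's (plate x along mount x). About 20 mm above home the plate's side rails meet the slippery rollers; about 10 to 20 N straight down pushes them past, then the rollers snap over the rails and their springs pull the plate down onto the balls.
- plain_board: Loose plain square aluminium board, 130 x 130 x 23 mm, 0.6 kg, with the same kind of wooden grip but no nose and no side rails. Not wanted: leave it where it lies. Origin: centre of its underside, z up.
Mind the look-alikes: they are no part of the job. What is shaped like the gauge_plate but green is not meant.

How it is judged (in metres and radians):
On the way:
1. the gauge plate, in or under the hand, is lowered onto the mount: within 20 mm of home sideways, 6 to 40 mm above it, the fingers bearing on it (horizontal distance between gauge_plate and home below 0.02 m and z of gauge_plate in the frame of home between 0.006 and 0.04 m and contact force between the fingers and gauge_plate above 0.5 N), for 0.04 s.
At the end, for the whole second after the job is handed in: The gauge plate is at rest, fully home on the mount: its origin within 6 mm of home sideways and 4 mm in height, square to the mount within 0.1 rad and level within 0.06 rad; the plain board is within 30 mm of where it lay (horizontal distance between gauge_plate and home below 0.006 m and z of gauge_plate in the frame of home between -0.004 and 0.004 m and angle between the x axis of gauge_plate and the x axis of home, either way round below 0.1 rad and angle between gauge_plate's own z axis and vertical below 0.06 rad and linear speed of gauge_plate below 0.02 m/s and distance of plain_board from where it was at the start of the episode below 0.03 m); the robot touches nothing.
It fails at once if the plain board is moved more than 30 mm (distance of plain_board from where it was at the start of the episode above 0.03 m).
It also fails if it takes over 48 s, if anything falls off the work surface, if the arm or the gripper's body presses on something with over 40 N, if the wrist force passes 120 N, or if a joint passes its speed limit or range.

## Working session

There is one attempt and no reset: what is moved stays moved. The work goes in short steps, Python scripts to look and compute and a tool call to move; the robot and the scene stay as the last step left them, time stands still between calls to the robot, and variables do not carry over. Pictures are saved under pics/ and viewed, and the job is handed in when it is done.

Besides the shell and the picture viewer there is one more tool, called after "Call:" in YAML: its name, and indented under it one key for each argument. jog_arm: Moves the arm, as the interface text tells. Its arguments: {"type":"object","properties":{"moves":{"type":"array"}},"required":["moves"]}

```bash
mkdir -p pics; ls; python3 - <<'E'
from plant import r
import cv2
for n in ("top","side"):
    im=r.grab_frame(n); cv2.imwrite(f"pics/{n}0.png",im)
    c=r.camera_info(n); print(n,c["camera_matrix"],c["camera_from_world"])
print(r.sense())
E
```

```text
pics
top [[495.66118557   0.         248.35728591]
 [  0.         495.66118557 191.29817321]
 [  0.           0.           1.        ]] [[ 0.00401361 -0.99997886 -0.00511627 -0.00820391]
 [-0.98885052 -0.00320723 -0.14887699  0.45750627]
 [ 0.14885744  0.00565676 -0.98884249  1.38586427]
 [ 0.          0.          0.          1.        ]]
side [[370.59489056   0.         257.63257677]
 [  0.         370.59489056 191.86439364]
 [  0.           0.           1.        ]] [[ 0.73666404 -0.6760934   0.01495996 -0.35614385]
 [-0.38771767 -0.44037108 -0.80978289  0.20206352]
 [ 0.5540768   0.5907377  -0.5865389   0.63193613]
 [ 0.          0.          0.          1.        ]]
{'time': 0.1, 'joints': array([ 7.27099249e+01,  1.83465256e+01,  8.96991072e+01,  8.94709332e-04,
        7.20432045e+01, -1.14627492e+00]), 'qd': array([ 0.00954873, -0.05677748, -0.23948682, -0.08653774,  0.1273914 ,
       -0.01170454]), 'joint_torque': array([ 1.26034083e-03, -4.16405976e+01, -2.34705663e+01, -1.34477800e-04,
        4.87393176e-03,  5.32077934e-05]), 'tool_pos': array([0.15975156, 0.55192546, 0.23058298]), 'tcp_rot': array([[ 2.78053314e-01,  9.60565526e-01, -4.75008096e-04],
       [ 9.60564393e-01, -2.78053715e-01, -1.47602490e-03],
       [-1.54989640e-03, -4.58622504e-05, -9.99998798e-01]]), 'contact_force': array([ 0.3113087 , -0.22832814, -0.63515101]), 'torque': array([ 0.00282064, -0.0370048 , -0.04959396]), 'finger_gap': 1.0034721072227146}
```

View pics/top0.png

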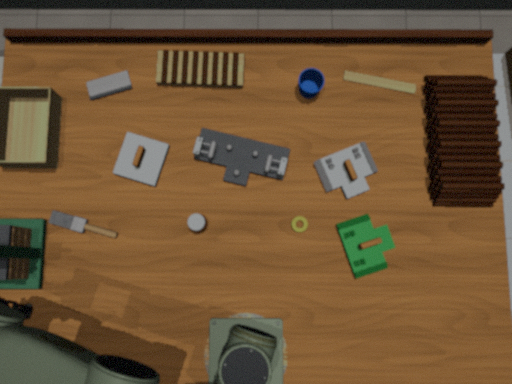

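View pics/side0.png

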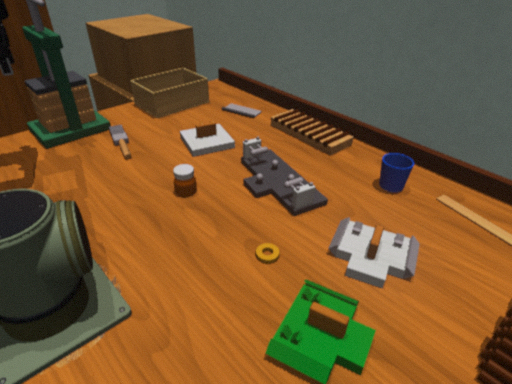

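```bash
python3 - <<'E'
import cv2,numpy as np
im=cv2.imread("pics/top0.png")
a=cv2.resize(im[120:210,185:295],None,fx=5,fy=5,interpolation=cv2.INTER_CUBIC)
b=cv2.resize(im[135:205,305:385],None,fx=5,fy=5,interpolation=cv2.INTER_CUBIC)
cv2.imwrite("pics/cropm.png",a);cv2.imwrite("pics/cropp.png",b)
s=cv2.imread("pics/side0.png")
cv2.imwrite("pics/crops.png",cv2.resize(s[130:290,230:430],None,fx=3.7,fy=3.7,interpolation=cv2.INTER_CUBIC))
E
```

```text
(no output)
```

View pics/cropm.png

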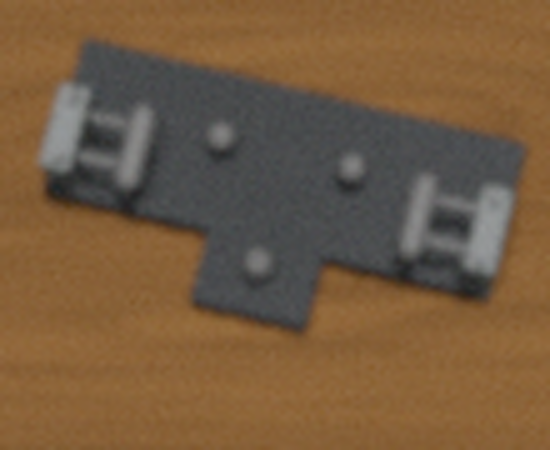

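View pics/cropp.png

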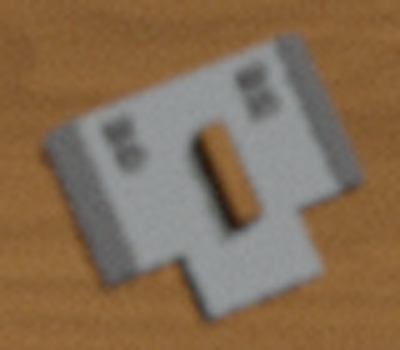

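View pics/crops.png

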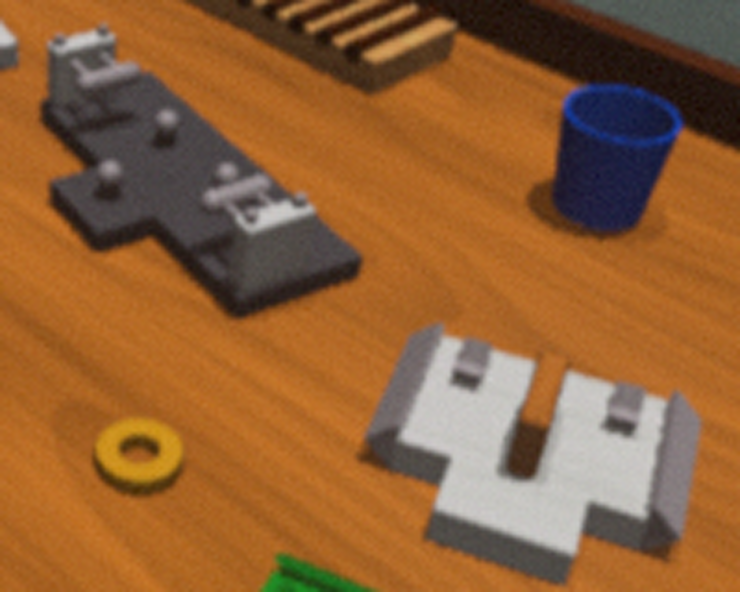

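The candidates in the top view are the grey T (347,169), the green T (366,246) and the plain square (141,158). Only the grey T has the steel side rails and V rests and isn't green, so it is the gauge plate. The crop confirms this. The mount is at (242,155), with its nose pointing down in the image, toward the robot.

```bash
cat > h.py <<'E'
import numpy as np,cv2
from plant import r
def ray(cam,uv,z):
    c=r.camera_info(cam);K=c["camera_matrix"];T=c["camera_from_world"]
    R=T[:3,:3];t=T[:3,3];C=-R.T@t
    uv=np.atleast_2d(np.asarray(uv,float))
    d=np.c_[uv,np.ones(len(uv))]@np.linalg.inv(K).T@R
    return C+d*((z-C[2])/d[:,2:3])
def proj(cam,P):
    c=r.camera_info(cam);P=np.atleast_2d(P)
    q=(P@c["camera_from_world"][:3,:3].T+c["camera_from_world"][:3,3])@c["camera_matrix"].T
    return q[:,:2]/q[:,2:]
E
python3 - <<'E'
from h import *
im=cv2.imread("pics/top0.png").astype(float)
g=im.mean(2)
# balls: weighted centroid
def wc(u,v,rad=4):
    yy,xx=np.mgrid[int(v)-rad:int(v)+rad+1,int(u)-rad:int(u)+rad+1]
    p=g[yy,xx]; w=np.clip(p-(np.median(p)+15),0,None)
    return (xx*w).sum()/w.sum(),(yy*w).sum()/w.sum()
b=np.array([wc(*p) for p in [(229.2,147.4),(255.2,153.8),(236.6,172.8)]])
P=ray("top",b,0.036)
c=P.mean(0);print(b,P,"centre",c,[np.linalg.norm(p-c) for p in P])
d=(c-P[2]);print("yaw nose",np.degrees(np.arctan2(d[1],d[0])), "yaw ly",np.degrees(np.arctan2(*(-(P[0]-P[1])[[0,1]]*[1,-1]))))
# side balls crops
s=cv2.imread("pics/side0.png").astype(float);
sb=np.array([[230+167/3.7,130+118/3.7],[230+227/3.7,130+172/3.7],[230+110/3.7,130+171/3.7]])
print("side",ray("side",sb,0.036), "proj", proj("side",np.c_[P[:,:2],[.036]*3]),sb)
# rib
h=cv2.cvtColor(im.astype(np.uint8),cv2.COLOR_BGR2HSV)
m=((h[...,1]>90)&(h[...,2]>100)).astype(np.uint8)
x0,y0,x1,y1=342,156,360,184
sub=np.zeros_like(m);sub[y0:y1,x0:x1]=m[y0:y1,x0:x1]
n,l,st,ce=cv2.connectedComponentsWithStats(sub)
for i in range(1,n):print(st[i],ce[i])
i=1+np.argmax(st[1:,4]);pts=np.argwhere(l==i)[:,::-1].astype(np.float32)
W=ray("top",pts,0.063)[:,:2]
rc=cv2.minAreaRect(W.astype(np.float32)*1000);print("rib",rc,W.mean(0))
ev,V=np.linalg.eigh(np.cov(W.T));print("axis",np.degrees(np.arctan2(V[1,1],V[0,1])))
# silhouette grey
m2=((h[...,1]<70)).astype(np.uint8)
sub=np.zeros_like(m2);sub[135:205,308:385]=m2[135:205,308:385]
cs,_=cv2.findContours(sub,cv2.RETR_EXTERNAL,cv2.CHAIN_APPROX_NONE)
k=max(cs,key=cv2.contourArea);
ap=cv2.approxPolyDP(k,3,True)[:,0];print(ap);print(ray("top",ap,0.023))
E
```

```text
[[228.72610837 146.33694581]
 [254.97616468 152.59371614]
 [236.11312217 171.66628959]] [[ 0.58901203  0.05093976  0.036     ]
 [ 0.57064967 -0.02526164  0.036     ]
 [ 0.51430756  0.02892719  0.036     ]] centre [0.55798975 0.01820177 0.036     ] [np.float64(0.04510163753282363), np.float64(0.04526965501713369), np.float64(0.04497964365784671)]
yaw nose -13.795108721621533 yaw ly -13.54834953683616
side [[ 0.59084578  0.0501997   0.036     ]
 [ 0.57234164 -0.02522612  0.036     ]
 [ 0.51455716  0.02705262  0.036     ]] proj [[274.43634677 162.02149048]
 [290.8901037  176.74322994]
 [259.1383464  175.93698906]] [[275.13513514 161.89189189]
 [291.35135135 176.48648649]
 [259.72972973 176.21621622]]
[345 160  12  19  94] [350.65957447 168.91489362]
rib ((517.5855102539062, -295.4809265136719), (55.830387115478516, 13.268261909484863), 22.80978012084961) [ 0.51805135 -0.29519296]
axis -157.3055022432845
[[364 142]
 [314 162]
 [326 191]
 [340 186]
 [348 198]
 [369 188]
 [364 177]
 [376 168]]
[[ 0.60630495 -0.34452737  0.023     ]
 [ 0.54611604 -0.19727657  0.023     ]
 [ 0.46081989 -0.2305436   0.023     ]
 [ 0.4755652  -0.2712507   0.023     ]
 [ 0.44064097 -0.29343967  0.023     ]
 [ 0.46998246 -0.35476276  0.023     ]
 [ 0.50219834 -0.34133374  0.023     ]
 [ 0.52886023 -0.37696201  0.023     ]]
```

```bash
cat >> h.py <<'E'
def plan(pos,yaw,n,ntot=None):
    """tool down; yaw deg of tool x. prints rows (cm,deg about tool z)"""
    s=r.sense();p=s["tool_pos"].copy();R=s["tcp_rot"]
    y0=np.degrees(np.arctan2(R[1,0],R[0,0]));dy=(yaw-y0+180)%360-180
    pos=np.array(pos,float);print("err cm",(pos-p)*100,"dyaw",dy,"tilt",R[:2,2],"F",s["contact_force"],"gap",s["finger_gap"],"t",s["time"])
    for i in range(n):
        a=np.radians(y0+dy*i/n);c,q=np.cos(a),np.sin(a)
        d=(pos-p)/n*100
        print([round(x,2) for x in (c*d[0]+q*d[1], q*d[0]-c*d[1], -d[2])],round(-dy/n,2))
E
python3 -c "
from h import *
plan([.518,-.2955,.2],-67.3,15)"
```

```text
err cm [ 35.82484402 -84.74254647  -3.05829818] dyaw -141.15592540414985 tilt [-0.00047501 -0.00147602] F [ 0.3113087  -0.22832814 -0.63515101] gap 1.0034721072227146 t 0.1
[np.float64(-4.76), np.float64(3.87), np.float64(0.2)] 9.41
[np.float64(-4.07), np.float64(4.59), np.float64(0.2)] 9.41
[np.float64(-3.26), np.float64(5.19), np.float64(0.2)] 9.41
[np.float64(-2.37), np.float64(5.66), np.float64(0.2)] 9.41
[np.float64(-1.41), np.float64(5.97), np.float64(0.2)] 9.41
[np.float64(-0.42), np.float64(6.12), np.float64(0.2)] 9.41
[np.float64(0.59), np.float64(6.11), np.float64(0.2)] 9.41
[np.float64(1.58), np.float64(5.93), np.float64(0.2)] 9.41
[np.float64(2.53), np.float64(5.59), np.float64(0.2)] 9.41
[np.float64(3.41), np.float64(5.1), np.float64(0.2)] 9.41
[np.float64(4.2), np.float64(4.47), np.float64(0.2)] 9.41
[np.float64(4.87), np.float64(3.73), np.float64(0.2)] 9.41
[np.float64(5.41), np.float64(2.88), np.float64(0.2)] 9.41
[np.float64(5.81), np.float64(1.96), np.float64(0.2)] 9.41
[np.float64(6.05), np.float64(0.98), np.float64(0.2)] 9.41
```

Call:
jog_arm:
  moves:
    - {"translation": [-4.76, 3.87, 0.2], "turn": [0, 0, 9.41], "grip": 1}
    - {"translation": [-4.07, 4.59, 0.2], "turn": [0, 0, 9.41], "grip": 1}
    - {"translation": [-3.26, 5.19, 0.2], "turn": [0, 0, 9.41], "grip": 1}
    - {"translation": [-2.37, 5.66, 0.2], "turn": [0, 0, 9.41], "grip": 1}
    - {"translation": [-1.41, 5.97, 0.2], "turn": [0, 0, 9.41], "grip": 1}

```text
time: 0.72
tool_pos: [0.2796, 0.268, 0.2211]
tcp_rot: [[0.895, 0.447, 0.0], [0.447, -0.895, -0.0], [0.0, 0.0, -1.0]]
contact_force: [1.1, 0.2, 0.1]
finger_gap: 1.001
```

```bash
python3 -c "
from h import *
plan([.518,-.2955,.2],-67.3,10)"
```

```text
err cm [ 23.84082207 -56.34749516  -2.11012281] dyaw -93.84282592483581 tilt [ 3.62890065e-04 -1.33884152e-05] F [1.05132727 0.15985573 0.05323892] gap 1.0010108969543061 t 0.725
[np.float64(-0.39), np.float64(6.11), np.float64(0.21)] 9.38
[np.float64(0.62), np.float64(6.09), np.float64(0.21)] 9.38
[np.float64(1.6), np.float64(5.91), np.float64(0.21)] 9.38
[np.float64(2.54), np.float64(5.57), np.float64(0.21)] 9.38
[np.float64(3.41), np.float64(5.08), np.float64(0.21)] 9.38
[np.float64(4.2), np.float64(4.45), np.float64(0.21)] 9.38
[np.float64(4.87), np.float64(3.71), np.float64(0.21)] 9.38
[np.float64(5.41), np.float64(2.86), np.float64(0.21)] 9.38
[np.float64(5.8), np.float64(1.94), np.float64(0.21)] 9.38
[np.float64(6.04), np.float64(0.97), np.float64(0.21)] 9.38
```

Moves behave as expected, so I'll continue.

Call:
jog_arm:
  moves:
    - {"translation": [-0.39, 6.11, 0.21], "turn": [0, 0, 9.38], "grip": 1}
    - {"translation": [0.62, 6.09, 0.21], "turn": [0, 0, 9.38], "grip": 1}
    - {"translation": [1.6, 5.91, 0.21], "turn": [0, 0, 9.38], "grip": 1}
    - {"translation": [2.54, 5.57, 0.21], "turn": [0, 0, 9.38], "grip": 1}
    - {"translation": [3.41, 5.08, 0.21], "turn": [0, 0, 9.38], "grip": 1}

```text
time: 1.35
tool_pos: [0.4001, -0.0135, 0.2107]
tcp_rot: [[0.937, -0.349, 0.0], [-0.349, -0.937, 0.0], [0.0, -0.001, -1.0]]
contact_force: [0.8, -0.2, -0.4]
finger_gap: 0.999
```

Call:
jog_arm:
  moves:
    - {"translation": [4.2, 4.45, 0.21], "turn": [0, 0, 9.38], "grip": 1}
    - {"translation": [4.87, 3.71, 0.21], "turn": [0, 0, 9.38], "grip": 1}
    - {"translation": [5.41, 2.86, 0.21], "turn": [0, 0, 9.38], "grip": 1}
    - {"translation": [5.8, 1.94, 0.21], "turn": [0, 0, 9.38], "grip": 1}
    - {"translation": [6.04, 0.97, 0.21], "turn": [0, 0, 9.38], "grip": 1}

```text
time: 1.98
tool_pos: [0.5209, -0.2945, 0.1997]
tcp_rot: [[0.385, -0.923, -0.0], [-0.923, -0.385, 0.001], [-0.001, 0.0, -1.0]]
contact_force: [1.3, 0.1, 0.4]
finger_gap: 0.999
```

```bash
python3 -c "
from h import *
plan([.518,-.2955,.12],-67.3,5)
im=r.grab_frame('top');cv2.imwrite('pics/t1.png',cv2.resize(im[100:260,270:430],None,fx=3,fy=3))
im=r.grab_frame('side');cv2.imwrite('pics/s1.png',cv2.resize(im,None,fx=1.5,fy=1.5))
plan([.518,-.2955,.12],-67.3,5)"
```

```text
err cm [-0.29406953 -0.10381993 -7.97441848] dyaw 0.034304659307082375 tilt [-0.00040132  0.00071281] F [1.3253471  0.10039902 0.43928656] gap 0.999272248022124 t 1.975
[np.float64(-0.0), np.float64(0.06), np.float64(1.59)] -0.01
[np.float64(-0.0), np.float64(0.06), np.float64(1.59)] -0.01
[np.float64(-0.0), np.float64(0.06), np.float64(1.59)] -0.01
[np.float64(-0.0), np.float64(0.06), np.float64(1.59)] -0.01
[np.float64(-0.0), np.float64(0.06), np.float64(1.59)] -0.01
err cm [-0.40921442  0.21780019 -7.85554772] dyaw 0.02015006269010655 tilt [ 0.00021253 -0.00167264] F [-0.12957973  1.0211712  -0.41458316] gap 0.9995199893564677 t 2.075
[np.float64(-0.07), np.float64(0.06), np.float64(1.57)] -0.0
[np.float64(-0.07), np.float64(0.06), np.float64(1.57)] -0.0
[np.float64(-0.07), np.float64(0.06), np.float64(1.57)] -0.0
[np.float64(-0.07), np.float64(0.06), np.float64(1.57)] -0.0
[np.float64(-0.07), np.float64(0.06), np.float64(1.57)] -0.0
```

View pics/s1.png

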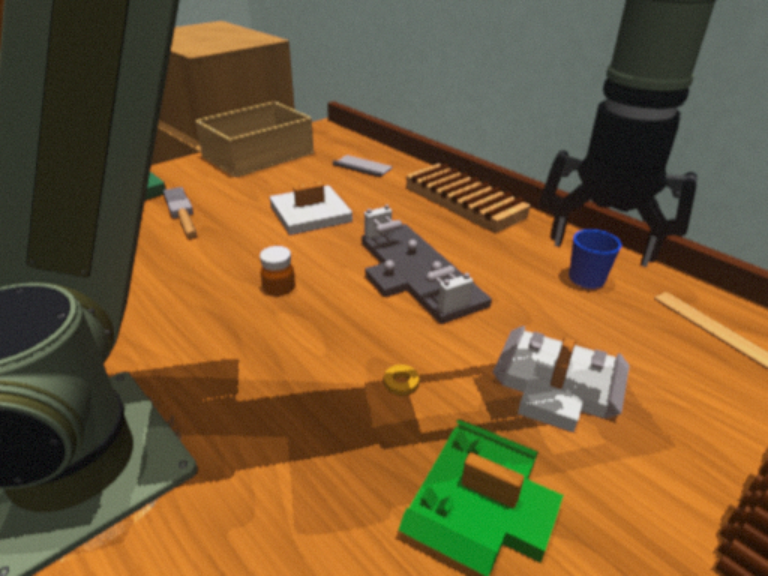

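The side view shows the open fingers straddling the grip of the grey plate (rib at about 563,362 in the enlarged picture), with the way down clear.

Call:
jog_arm:
  moves:
    - {"translation": [0, 0, 2], "turn": [0, 0, 0], "grip": 1}
    - {"translation": [0, 0, 2], "turn": [0, 0, 0], "grip": 1}
    - {"translation": [0, 0, 2], "turn": [0, 0, 0], "grip": 1}
    - {"translation": [0, 0, 2], "turn": [0, 0, 0], "grip": 1}
    - {"translation": [0, 0, 2], "turn": [0, 0, 0], "grip": 1}

```text
time: 2.7
tool_pos: [0.52, -0.2915, 0.0994]
tcp_rot: [[0.392, -0.92, -0.001], [-0.92, -0.392, 0.001], [-0.001, 0.001, -1.0]]
contact_force: [0.7, -0.4, -0.0]
finger_gap: 1.0
```

Call:
jog_arm:
  moves:
    - {"translation": [0, 0, 2], "turn": [0, 0, 0], "grip": 1}
    - {"translation": [0, 0, 0], "turn": [0, 0, 0], "grip": 1}
    - {"translation": [0, 0, 0], "turn": [0, 0, 0], "grip": 1}
    - {"translation": [0, 0, 0], "turn": [0, 0, 0], "grip": 1}
    - {"translation": [0, 0, 0], "turn": [0, 0, 0], "grip": 1}

```text
time: 3.32
tool_pos: [0.521, -0.2927, 0.081]
tcp_rot: [[0.391, -0.92, 0.001], [-0.92, -0.391, -0.001], [0.001, -0.001, -1.0]]
contact_force: [-0.0, -0.4, 0.4]
finger_gap: 1.002
```

```bash
python3 -c "
from h import *
plan([.518,-.2955,.03],-67.3,3)
im=r.grab_frame('side');cv2.imwrite('pics/s2.png',cv2.resize(im[100:300,280:480],None,fx=3,fy=3))"
```

```text
err cm [-0.29513203 -0.27910431 -5.10415228] dyaw -0.31186759773771655 tilt [ 0.00122196 -0.00060395] F [-0.04098672 -0.43981336  0.37846599] gap 1.0015065312844424 t 3.325
[np.float64(0.05), np.float64(0.13), np.float64(1.7)] 0.1
[np.float64(0.05), np.float64(0.13), np.float64(1.7)] 0.1
[np.float64(0.05), np.float64(0.13), np.float64(1.7)] 0.1
```

View pics/s2.png

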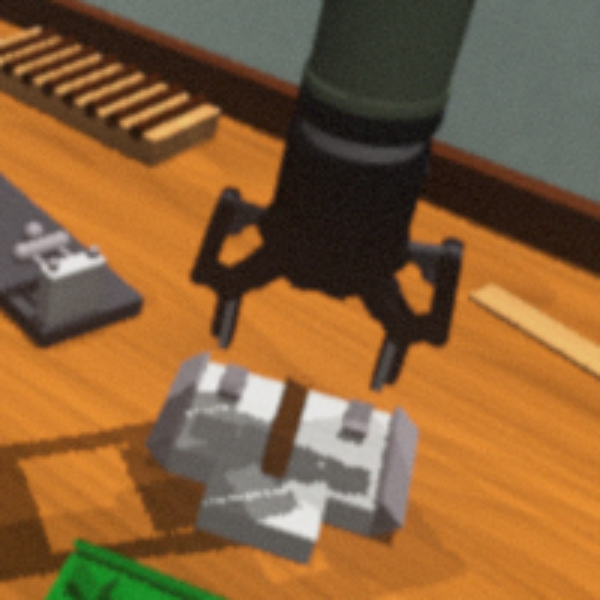

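The fingers are centred over the rib and nothing is in contact. I'll descend the last 5 cm with a small correction, then close.

Call:
jog_arm:
  moves:
    - {"translation": [0.1, 0.3, 1.7], "turn": [0, 0, 0.3], "grip": 1}
    - {"translation": [0, 0, 1.7], "turn": [0, 0, 0], "grip": 1}
    - {"translation": [0, 0, 1.6], "turn": [0, 0, 0], "grip": 1}
    - {"translation": [0, 0, 0], "turn": [0, 0, 0], "grip": 1}
    - {"translation": [0, 0, 0], "turn": [0, 0, 0], "grip": 1}

```text
time: 4.0
tool_pos: [0.5186, -0.2948, 0.0304]
tcp_rot: [[0.386, -0.922, 0.0], [-0.922, -0.386, -0.0], [0.0, -0.0, -1.0]]
contact_force: [-0.0, -0.3, 0.5]
finger_gap: 1.0
```

Call:
jog_arm:
  moves:
    - {"translation": [0, 0, 0], "turn": [0, 0, 0], "grip": 0}
    - {"translation": [0, 0, 0], "turn": [0, 0, 0], "grip": 0}
    - {"translation": [0, 0, 0], "turn": [0, 0, 0], "grip": 0}
    - {"translation": [0, 0, 0], "turn": [0, 0, 0], "grip": 0}
    - {"translation": [0, 0, 0], "turn": [0, 0, 0], "grip": 0}

```text
time: 4.62
tool_pos: [0.5187, -0.2951, 0.0307]
tcp_rot: [[0.386, -0.923, 0.001], [-0.923, -0.386, -0.001], [0.001, -0.001, -1.0]]
contact_force: [-0.1, -1.6, 2.1]
finger_gap: 0.178
```

Call:
jog_arm:
  moves:
    - {"translation": [0, 0, 0], "turn": [0, 0, 0], "grip": 0}
    - {"translation": [0, 0, 0], "turn": [0, 0, 0], "grip": 0}
    - {"translation": [0, 0, 0], "turn": [0, 0, 0], "grip": 0}
    - {"translation": [0, 0, 0], "turn": [0, 0, 0], "grip": 0}
    - {"translation": [0, 0, 0], "turn": [0, 0, 0], "grip": 0}

```text
time: 5.25
tool_pos: [0.5187, -0.2951, 0.0307]
tcp_rot: [[0.386, -0.922, 0.001], [-0.922, -0.386, -0.001], [0.001, -0.001, -1.0]]
contact_force: [-0.1, -1.9, 5.2]
finger_gap: 0.178
```

Gripped: the gap is about 15–16 mm. Lifting.

Call:
jog_arm:
  moves:
    - {"translation": [0, 0, -1], "turn": [0, 0, 0], "grip": 0}
    - {"translation": [0, 0, -2], "turn": [0, 0, 0], "grip": 0}
    - {"translation": [0, 0, -3], "turn": [0, 0, 0], "grip": 0}
    - {"translation": [0, 0, -3], "turn": [0, 0, 0], "grip": 0}
    - {"translation": [0, 0, -3], "turn": [0, 0, 0], "grip": 0}

```text
time: 5.88
tool_pos: [0.5166, -0.2933, 0.1495]
tcp_rot: [[0.386, -0.922, -0.005], [-0.922, -0.386, 0.003], [-0.005, 0.003, -1.0]]
contact_force: [-0.1, -0.1, -6.8]
finger_gap: 0.179
```

```bash
python3 -c "
from h import *
plan([.558,.018,.15],-103.7,8)
im=r.grab_frame('side');cv2.imwrite('pics/s3.png',cv2.resize(im[60:300,230:480],None,fx=2.4,fy=2.4))"
```

```text
err cm [ 4.13970802 31.13401986  0.05355982] dyaw -36.40979347329599 tilt [-0.00457396  0.00330253] F [-0.10208338 -0.14519589 -6.81231001] gap 0.1794418562440167 t 5.875
[np.float64(-3.39), np.float64(-1.98), np.float64(-0.01)] 4.55
[np.float64(-3.54), np.float64(-1.7), np.float64(-0.01)] 4.55
[np.float64(-3.66), np.float64(-1.42), np.float64(-0.01)] 4.55
[np.float64(-3.76), np.float64(-1.12), np.float64(-0.01)] 4.55
[np.float64(-3.84), np.float64(-0.82), np.float64(-0.01)] 4.55
[np.float64(-3.89), np.float64(-0.51), np.float64(-0.01)] 4.55
[np.float64(-3.92), np.float64(-0.2), np.float64(-0.01)] 4.55
[np.float64(-3.92), np.float64(0.11), np.float64(-0.01)] 4.55
```

View pics/s3.png

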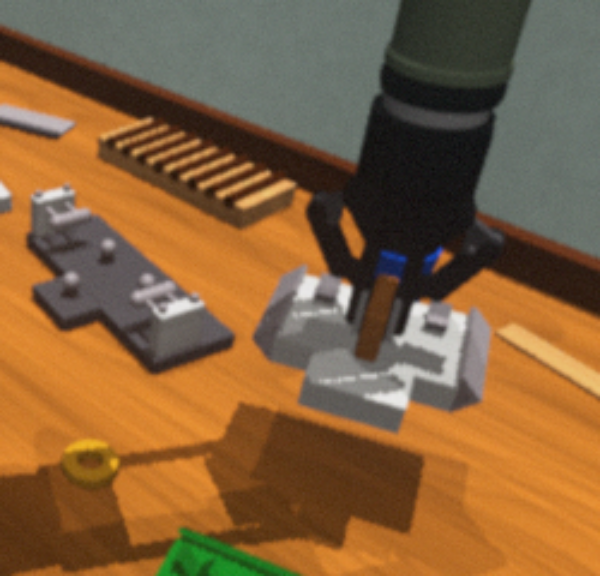

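The plate (360,350 in the crop) hangs level and square in the hand, about 12 cm up. Carrying it over the mount.

Call:
jog_arm:
  moves:
    - {"translation": [-3.39, -1.98, 0], "turn": [0, 0, 4.55], "grip": 0}
    - {"translation": [-3.54, -1.7, 0], "turn": [0, 0, 4.55], "grip": 0}
    - {"translation": [-3.66, -1.42, 0], "turn": [0, 0, 4.55], "grip": 0}
    - {"translation": [-3.76, -1.12, 0], "turn": [0, 0, 4.55], "grip": 0}
    - {"translation": [-3.84, -0.82, 0], "turn": [0, 0, 4.55], "grip": 0}

```text
time: 6.55
tool_pos: [0.5424, -0.0982, 0.1483]
tcp_rot: [[-0.004, -1.0, -0.005], [-1.0, 0.004, 0.001], [-0.001, 0.005, -1.0]]
contact_force: [0.4, -0.8, -6.2]
finger_gap: 0.179
```

Call:
jog_arm:
  moves:
    - {"translation": [-3.89, -0.51, 0], "turn": [0, 0, 4.55], "grip": 0}
    - {"translation": [-3.92, -0.2, 0], "turn": [0, 0, 4.55], "grip": 0}
    - {"translation": [-3.92, 0.11, 0], "turn": [0, 0, 4.55], "grip": 0}
    - {"translation": [0, 0, 0], "turn": [0, 0, 0], "grip": 0}
    - {"translation": [0, 0, 0], "turn": [0, 0, 0], "grip": 0}

```text
time: 7.18
tool_pos: [0.5581, 0.0165, 0.1489]
tcp_rot: [[-0.236, -0.972, -0.004], [-0.972, 0.236, -0.0], [0.001, 0.003, -1.0]]
contact_force: [0.6, -0.2, -6.5]
finger_gap: 0.18
```

Call:
jog_arm:
  moves:
    - {"translation": [0, 0, 0], "turn": [0, 0, 0], "grip": 0}
    - {"translation": [0, 0, 0], "turn": [0, 0, 0], "grip": 0}
    - {"translation": [0, 0, 0], "turn": [0, 0, 0], "grip": 0}
    - {"translation": [0, 0, 0], "turn": [0, 0, 0], "grip": 0}
    - {"translation": [0, 0, 0], "turn": [0, 0, 0], "grip": 0}

```text
time: 7.8
tool_pos: [0.5595, 0.0165, 0.1503]
tcp_rot: [[-0.237, -0.972, 0.0], [-0.972, 0.237, 0.0], [-0.0, -0.0, -1.0]]
contact_force: [0.7, -0.1, -5.9]
finger_gap: 0.18
```

```bash
python3 -c "
from h import *
plan([.558,.018,.15],-103.7,1)
im=r.grab_frame('side');cv2.imwrite('pics/s4.png',cv2.resize(im[60:260,180:400],None,fx=3,fy=3))
im=r.grab_frame('top');cv2.imwrite('pics/t4.png',im);cv2.imwrite('pics/t4c.png',cv2.resize(im[100:220,170:320],None,fx=5,fy=5))"
```

```text
err cm [-0.14515033  0.14901197 -0.034406  ] dyaw 0.0035692001872860146 tilt [9.51193078e-05 9.61833730e-05] F [ 0.72902184 -0.1083785  -5.8869823 ] gap 0.18029884370289498 t 7.8
[np.float64(-0.11), np.float64(0.18), np.float64(0.03)] -0.0
```

View pics/s4.png

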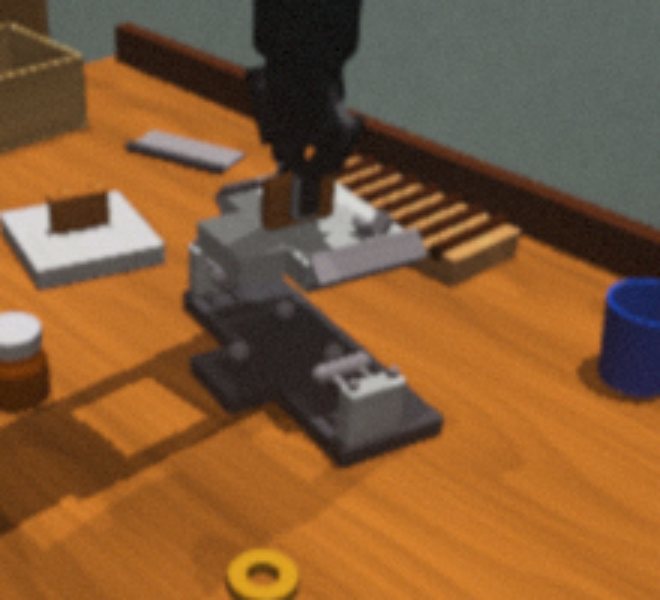

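View pics/t4c.png

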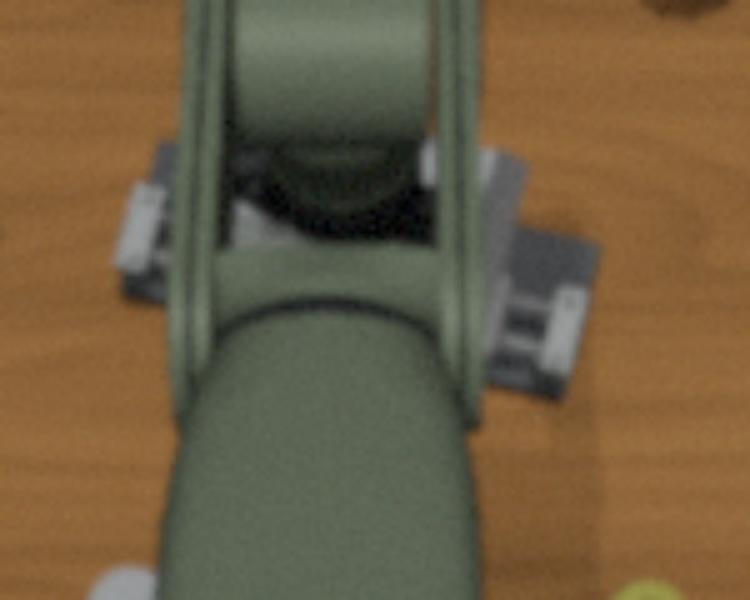

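The plate is over the mount with noses aligned and the underside about 12 cm up. I'll make a small xy correction and lower it to just above the rollers.

Call:
jog_arm:
  moves:
    - {"translation": [-0.1, 0.15, 1.2], "turn": [0, 0, 0], "grip": 0}
    - {"translation": [0, 0, 1.8], "turn": [0, 0, 0], "grip": 0}
    - {"translation": [0, 0, 1.8], "turn": [0, 0, 0], "grip": 0}
    - {"translation": [0, 0, 1.2], "turn": [0, 0, 0], "grip": 0}
    - {"translation": [0, 0, 0], "turn": [0, 0, 0], "grip": 0}

```text
time: 8.52
tool_pos: [0.5573, 0.018, 0.089]
tcp_rot: [[-0.237, -0.972, -0.003], [-0.972, 0.237, 0.0], [0.001, 0.003, -1.0]]
contact_force: [0.1, 0.4, -5.7]
finger_gap: 0.176
```

Call:
jog_arm:
  moves:
    - {"translation": [0, 0, 0], "turn": [0, 0, 0], "grip": 0}
    - {"translation": [0, 0, 0], "turn": [0, 0, 0], "grip": 0}
    - {"translation": [0, 0, 0], "turn": [0, 0, 0], "grip": 0}
    - {"translation": [0, 0, 0], "turn": [0, 0, 0], "grip": 0}
    - {"translation": [0, 0, 0], "turn": [0, 0, 0], "grip": 0}

```text
time: 9.15
tool_pos: [0.5582, 0.0179, 0.0904]
tcp_rot: [[-0.237, -0.972, 0.0], [-0.972, 0.237, 0.0], [-0.0, -0.0, -1.0]]
contact_force: [-0.1, 0.1, -6.6]
finger_gap: 0.176
```

```bash
python3 -c "
from h import *
plan([.558,.018,.0585],-103.7,5)
im=r.grab_frame('side');cv2.imwrite('pics/s5.png',cv2.resize(im[110:230,210:350],None,fx=5,fy=5))"
```

```text
err cm [-0.02437256  0.00640389 -3.19048751] dyaw -0.004529581544034045 tilt [1.91931501e-04 9.64916477e-05] F [-0.09664003  0.07580931 -6.55004465] gap 0.17626302378097955 t 9.15
[np.float64(-0.0), np.float64(0.01), np.float64(0.64)] 0.0
[np.float64(-0.0), np.float64(0.01), np.float64(0.64)] 0.0
[np.float64(-0.0), np.float64(0.01), np.float64(0.64)] 0.0
[np.float64(-0.0), np.float64(0.01), np.float64(0.64)] 0.0
[np.float64(-0.0), np.float64(0.01), np.float64(0.64)] 0.0
```

View pics/s5.png

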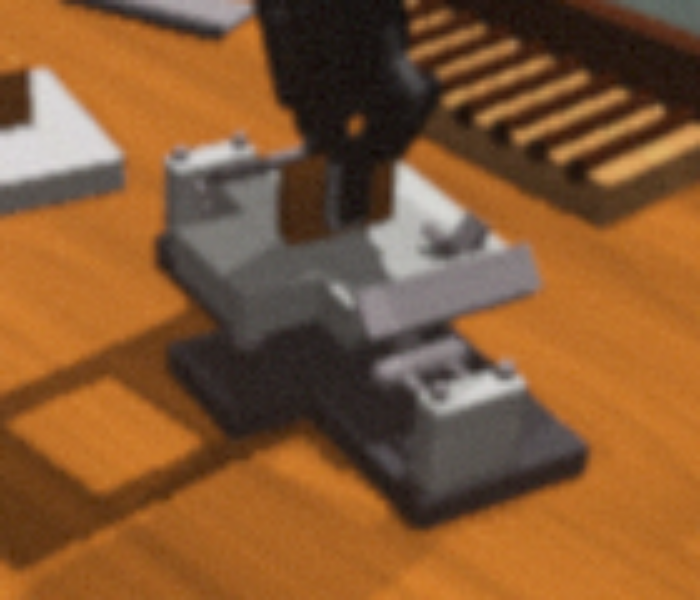

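The plate sits level just above both rollers (right roller at about 420,360) and centred between the blocks. I'll lower slowly and watch the force.

Call:
jog_arm:
  moves:
    - {"translation": [0, 0, 0.4], "turn": [0, 0, 0], "grip": 0}
    - {"translation": [0, 0, 0.4], "turn": [0, 0, 0], "grip": 0}
    - {"translation": [0, 0, 0.3], "turn": [0, 0, 0], "grip": 0}
    - {"translation": [0, 0, 0.2], "turn": [0, 0, 0], "grip": 0}
    - {"translation": [0, 0, 0.2], "turn": [0, 0, 0], "grip": 0}

```text
time: 9.82
tool_pos: [0.5592, 0.0181, 0.0774]
tcp_rot: [[-0.237, -0.972, 0.003], [-0.972, 0.237, 0.0], [-0.001, -0.003, -1.0]]
contact_force: [-3.1, 0.8, 11.8]
finger_gap: 0.179
```

Call:
jog_arm:
  moves:
    - {"translation": [0, 0, 0.2], "turn": [0, 0, 0], "grip": 0}
    - {"translation": [0, 0, 0.2], "turn": [0, 0, 0], "grip": 0}
    - {"translation": [0, 0, 0.2], "turn": [0, 0, 0], "grip": 0}
    - {"translation": [0, 0, 0.2], "turn": [0, 0, 0], "grip": 0}
    - {"translation": [0, 0, 0], "turn": [0, 0, 0], "grip": 0}

```text
time: 10.45
tool_pos: [0.5605, 0.0177, 0.069]
tcp_rot: [[-0.237, -0.972, 0.006], [-0.972, 0.237, -0.0], [-0.001, -0.006, -1.0]]
contact_force: [2.7, -1.2, -1.1]
finger_gap: 0.176
```

Call:
jog_arm:
  moves:
    - {"translation": [0, 0, 0.2], "turn": [0, 0, 0], "grip": 0}
    - {"translation": [0, 0, 0.2], "turn": [0, 0, 0], "grip": 0}
    - {"translation": [0, 0, 0.2], "turn": [0, 0, 0], "grip": 0}
    - {"translation": [0, 0, 0.1], "turn": [0, 0, 0], "grip": 0}
    - {"translation": [0, 0, 0], "turn": [0, 0, 0], "grip": 0}

```text
time: 11.08
tool_pos: [0.5563, 0.0183, 0.0591]
tcp_rot: [[-0.237, -0.972, -0.005], [-0.972, 0.237, 0.001], [0.0, 0.005, -1.0]]
contact_force: [-2.1, 3.0, -14.9]
finger_gap: 0.177
```

Call:
jog_arm:
  moves:
    - {"translation": [0, 0, 0.1], "turn": [0, 0, 0], "grip": 0}
    - {"translation": [0, 0, 0.1], "turn": [0, 0, 0], "grip": 0}
    - {"translation": [0, 0, 0.1], "turn": [0, 0, 0], "grip": 0}
    - {"translation": [0, 0, 0], "turn": [0, 0, 0], "grip": 0}
    - {"translation": [0, 0, 0], "turn": [0, 0, 0], "grip": 0}

```text
time: 11.7
tool_pos: [0.5567, 0.0185, 0.0587]
tcp_rot: [[-0.237, -0.972, -0.003], [-0.972, 0.237, 0.001], [-0.0, 0.003, -1.0]]
contact_force: [-6.1, 5.1, 0.7]
finger_gap: 0.173
```

```bash
python3 -c "
from h import *
plan([.558,.018,.0585],-103.7,1)
im=r.grab_frame('side');cv2.imwrite('pics/s6.png',cv2.resize(im[110:230,210:350],None,fx=5,fy=5))"
```

```text
err cm [ 0.13116755 -0.04795417 -0.01529707] dyaw -0.005200749446487407 tilt [-0.00267882  0.00095019] F [-6.05422994  5.12572687  0.69085665] gap 0.1731868906334293 t 11.7
[np.float64(0.02), np.float64(-0.14), np.float64(0.02)] 0.01
```

View pics/s6.png

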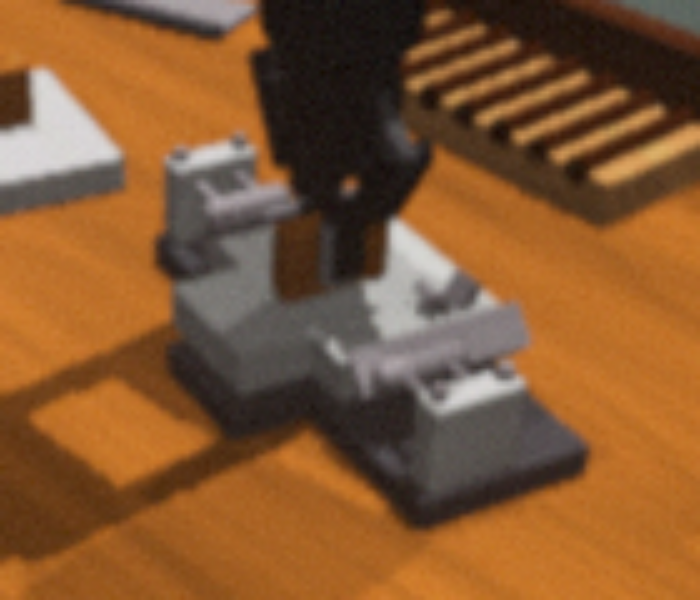

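The plate is down on the balls with the rollers over the rails. I'll give it a small confirming press.

Call:
jog_arm:
  moves:
    - {"translation": [0, 0, 0.1], "turn": [0, 0, 0], "grip": 0}
    - {"translation": [0, 0, 0.1], "turn": [0, 0, 0], "grip": 0}
    - {"translation": [0, 0, 0], "turn": [0, 0, 0], "grip": 0}
    - {"translation": [0, 0, 0], "turn": [0, 0, 0], "grip": 0}
    - {"translation": [0, 0, 0], "turn": [0, 0, 0], "grip": 0}

```text
time: 12.38
tool_pos: [0.5567, 0.0186, 0.0585]
tcp_rot: [[-0.237, -0.972, -0.002], [-0.972, 0.237, 0.001], [-0.001, 0.002, -1.0]]
contact_force: [-10.6, 4.4, 12.5]
finger_gap: 0.176
```

It is on a hard stop: +12 N with no travel. I'll unload, release and retreat.

Call:
jog_arm:
  moves:
    - {"translation": [0, 0, -0.2], "turn": [0, 0, 0], "grip": 0}
    - {"translation": [0, 0, 0], "turn": [0, 0, 0], "grip": 0.6}
    - {"translation": [0, 0, 0], "turn": [0, 0, 0], "grip": 0.6}
    - {"translation": [0, 0, 0], "turn": [0, 0, 0], "grip": 0.6}
    - {"translation": [0, 0, 0], "turn": [0, 0, 0], "grip": 0.6}

```text
time: 13.0
tool_pos: [0.5587, 0.0177, 0.0576]
tcp_rot: [[-0.237, -0.972, 0.001], [-0.972, 0.237, -0.0], [-0.0, -0.001, -1.0]]
contact_force: [-0.3, -0.2, 0.5]
finger_gap: 0.603
```

Call:
jog_arm:
  moves:
    - {"translation": [0, 0, 0], "turn": [0, 0, 0], "grip": 0.6}
    - {"translation": [0, 0, 0], "turn": [0, 0, 0], "grip": 0.6}
    - {"translation": [0, 0, -1], "turn": [0, 0, 0], "grip": 0.6}
    - {"translation": [0, 0, -2], "turn": [0, 0, 0], "grip": 0.6}
    - {"translation": [0, 0, -3], "turn": [0, 0, 0], "grip": 0.6}

```text
time: 13.62
tool_pos: [0.5578, 0.0179, 0.1178]
tcp_rot: [[-0.237, -0.972, -0.002], [-0.972, 0.237, 0.0], [0.0, 0.001, -1.0]]
contact_force: [0.9, 0.2, 0.2]
finger_gap: 0.598
```

Call:
jog_arm:
  moves:
    - {"translation": [0, 0, -4], "turn": [0, 0, 0], "grip": 0.6}
    - {"translation": [0, 0, -4], "turn": [0, 0, 0], "grip": 0.6}
    - {"translation": [0, 0, -4], "turn": [0, 0, 0], "grip": 0.6}
    - {"translation": [5, 0, 0], "turn": [0, 0, 0], "grip": 0.6}
    - {"translation": [6, 0, 0], "turn": [0, 0, 0], "grip": 0.6}

```text
time: 14.25
tool_pos: [0.5324, -0.0894, 0.2388]
tcp_rot: [[-0.234, -0.972, 0.003], [-0.972, 0.234, -0.0], [-0.0, -0.003, -1.0]]
contact_force: [1.1, 0.1, -0.1]
finger_gap: 0.604
```

Call:
jog_arm:
  moves:
    - {"translation": [6, 0, 0], "turn": [0, 0, 0], "grip": 0.6}
    - {"translation": [6, 0, 0], "turn": [0, 0, 0], "grip": 0.6}
    - {"translation": [4, 0, 0], "turn": [0, 0, 0], "grip": 0.6}
    - {"translation": [0, 0, 0], "turn": [0, 0, 0], "grip": 0.6}
    - {"translation": [0, 0, 0], "turn": [0, 0, 0], "grip": 0.6}

```text
time: 14.88
tool_pos: [0.4943, -0.2439, 0.2376]
tcp_rot: [[-0.237, -0.972, 0.0], [-0.972, 0.237, 0.001], [-0.001, -0.0, -1.0]]
contact_force: [0.2, 0.6, -0.2]
finger_gap: 0.599
```

```bash
python3 - <<'E'
from h import *
im=r.grab_frame('side');cv2.imwrite('pics/s7.png',cv2.resize(im[110:230,210:350],None,fx=5,fy=5))
im=r.grab_frame('top');cv2.imwrite('pics/t7.png',im);cv2.imwrite('pics/t7c.png',cv2.resize(im[110:210,180:300],None,fx=6,fy=6))
h=cv2.cvtColor(im,cv2.COLOR_BGR2HSV)
m=((h[...,1]>90)&(h[...,2]>90)).astype(np.uint8)
sub=np.zeros_like(m);sub[138:172,228:258]=m[138:172,228:258]
n,l,st,ce=cv2.connectedComponentsWithStats(sub)
i=1+np.argmax(st[1:,4]);print(st[i],ce[i])
pts=np.argwhere(l==i)[:,::-1]
W=ray("top",pts,0.091)[:,:2];ev,V=np.linalg.eigh(np.cov(W.T))
print("rib",cv2.minAreaRect(W.astype(np.float32)*1000),W.mean(0),np.degrees(np.arctan2(V[1,1],V[0,1])))
print(r.sense()["tool_pos"],r.sense()["contact_force"])
a=cv2.imread("pics/top0.png")[125:195,105:175];b=im[125:195,105:175]
print("board diff",cv2.absdiff(a,b).mean())
E
```

```text
[236 144   8  20  95] [239.72631579 153.73684211]
rib ((555.055419921875, 17.22244644165039), (13.219169616699219, 57.18144607543945), 75.4724349975586) [0.55457739 0.01755498] 166.64125983004772
[ 0.49458984 -0.24325922  0.23752857] [-0.31809309 -0.18350241 -0.07673678]
board diff 4.572925170068027
```

View pics/s7.png

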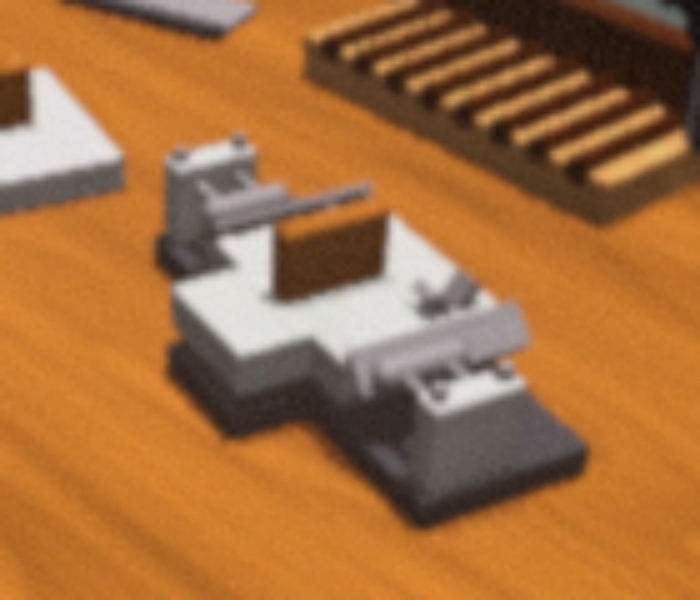

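View pics/t7c.png

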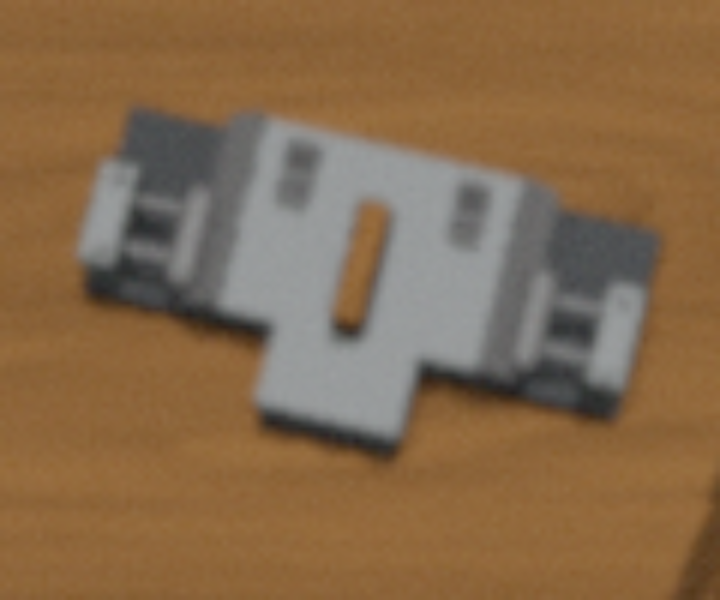

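Both views show the plate level on the mount, nose over nose, with both rollers seated on the rails' upper faces and the hand well clear. Handing in.

```bash
python3 -c "
from h import *
print(r.finish_job())"
```

```text
the job is handed in; nothing more can be done
None
```

The gauge plate is on the three-ball mount, nose over nose, pressed home from the hand and released. I handed the job in at about 15 s of the 48 s allowed; `finish_job` gives no verdict.

**What I did:** I took the grey T-plate by its grip, not the green look-alike, and carried it over the mount. I then pressed it down slowly past the rollers and moved the hand about 25 cm away.

**Last checks:**
- **Pressing home:** The vertical force rose to +12 N at the rollers, then turned to a 15 N pull as they snapped over. The plate stopped at a hand height of 0.0585 m, the value I had worked out for home, and a further +12 N did not move it.
- **Level and square:** The side and top views show it level with both rollers over the rails. The grip's angle was −13.4°, against −13.7° for the mount.
- **Small disagreement:** The top view put the grip 3 mm off my ball-based estimate of home in x. The hand position before release was within about 1.5 mm. Both are within the measuring error and the 6 mm allowed.
- **Height not measured from the pictures:** Height rests on the hand position and the force readings.
- **Plain board:** The arm never went near it. A before-and-after comparison of its picture showed only a small difference (4.6 grey levels on average), which I took to be noise and shadow.
- **Contact at hand-in:** The wrist force read about zero.

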